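# Thread the mandrel through the jump-ring jig and the coil

## Robot

A 6-joint arm with a two-finger parallel gripper is mounted at the origin on a cart in front of the work surface, level with it; the furniture and walls round the work are solid. World frame = base frame: x ahead of the robot, y to its left, z up, the work surface at z = 0. Lengths are in mm, angles in degrees, forces in N, time in s.
With the tool pointing down it reaches from about 275 to 750 mm from the base axis. Payload 10.2 kg.
Tool frame: the origin (TCP) lies at the very end of the fingers, on their centre line; the grasp point (between the pads) lies bot.hold_point_z behind it (bot.hold_point_z is the distance from the TCP to the grasp point, in mm); z points along the fingers, y is the line along which they close (so a half turn about z gives the same grasp; the last joint's range is limited). The gripper opens to 88 mm and grips with 3 to 60 N. Pads are 18 mm wide; open, the fingers measure 123 mm over their backs; the gripper's body (75 mm by 187 mm) begins 45 mm behind the grasp point.
Start: joints at [-78.575, 17.928, 85.812, -0, 76.261, -12.8], TCP at [215.404, -478.782, 238.72] pointing down, gripper open.
Joint ranges: [-168.41, 168.41], [-55.51, 124.54], [10.69, 146.95], [-70.63, 250.63], [1, 178], [-165.06, 165.06]. Speed limits (degrees/s): [136.94, 136.94, 172.46, 180, 180, 180].

## Interface

Orientations are given as a 3x3 rotation matrix whose columns are the frame's x, y, z axes.
In Python, from workcell import bot, cams, job, finder gives the robot as it stands. The module is installed in compiled form; this text tells all that it offers.
- The arm moves only by the shell command python3 -m creep 'ROWS' [FORCE]. ROWS is a JSON object whose one key "rows" holds one flat list of numbers, 7 for each row, row after row: the shift along the tool's x, y, z in cm, then the turn, a rotation vector about the tool's x, y, z in rad, then the closure, from 0 (fully open) to 1 (shut). A call has 1 to 5 rows; each row is the pose to reach, as a shift and turn from the pose commanded when the call began, along the tool's axes at that moment; what a row does not reach only later rows make up. A row lasts 1/8 s, in which the tool goes at most 62.5 mm and 10.7 degrees, less where a joint would pass 70% of its speed; a pose out of reach is approached as far as the arm can. A call with a gripper value outside its range is refused whole. The fingers move at their own pace and stop on an object; FORCE is the grip in N (left out, the last holds). Time passes only in rows, so rows that repeat a pose let the fingers close. It gives the time, the measured TCP pose, the force, the opening and the grip force at its end, in the units of the state.
- bot.get_obs(): the state, without advancing time (a new reading comes with each control period).
- cams.grab_frame(name): name is "scene" or "top" or "wrist"; returns a dict with "color" (400x640x3 uint8, red, green, blue), "range_z" (400x640 float32, mm along the optical axis (not along the pixel's ray), 0 where there is no reading), "intrinsics" (3x3 intrinsics, pixels), "R" (3x3) and "t" (3): a world point X has camera coordinates R X + t; the wrist camera has in their place "mount" (4x4, takes a point from camera to tool coordinates, whose origin is the TCP and whose axes are the flange's). Camera axes: x right, y down, z forward; pixel columns grow to the right and rows downward; lengths in mm; the calibration is good to about 2 mm. A picture is of the moment at which its call begins: read the wrist's pose just before it.
- job.sign_off(): hands the job in; it is judged then, once.
Trained networks look in the newest picture that a camera, given by its name, has taken for a name from the list of things; names that differ only in an ending like _2 or _b are one class to them, and where a whole thing is asked for, a point or a joint stands for the part that bears it (a point fixed in the world has none). Each returns a list of dicts, best first, with "p" (0 to 1); they miss things now and then, are a little off and sometimes report something else, mostly with a low value. They report only what shows in the picture. A call takes as long as a camera call.
- finder.look_for(camera, label): "uv" ([column, row] in pixels, amid what is visible of it).
- finder.place_of(camera, label): "uv" ([column, row] in pixels: a listed point, or the origin of a listed thing).
The state is a dict: "time": time; "joint_positions": joint angles; "joint_velocities": joint speeds; "tau": joint torques, N m; "tcp_pos": TCP position; "eef_rot": TCP orientation; "ft_force": force on the tool from outside, world axes, zero at the start; "ft_torque": the same for the moment, N m; "width": opening from 0.0 (shut) to 1.0 (fully open); "grip_force": force on a finger pad.
Only numpy, scipy, OpenCV 4.12 (cv2) and the standard library are available. Lean on these libraries where they do the work, as an engineer would, in place of code of your own. Each camera call takes 0.05 s, during which the arm holds its last target. There are 200 camera calls.

## Task

A wound copper coil waits in the cradle of the jump-ring sawing jig. Take the thick mandrel with the red handle from the slotted rack and slide it nose first, gently, through the near brass bushing, the coil and the far brass bushing until its brass collar is up against the near bushing; finish still holding it there firmly by the red handle, without pressing hard, ready for the coil to be sawn. Leave the thin mandrel in the rack and the other things on the bench alone.

Things in the scene. Friction and masses are not known exactly. Their poses are not given: they have to be found in the camera images.
- mandrel: mandrel to use: steel rod 10 mm thick, red handle. Origin on its axis at the front face of the brass collar (18 mm wide, x -5 to 0 mm); x axis to the nose. Tip at x = 120; tapers to a 4 mm nose from 106. Handle 15 mm thick, x -60 to -11. About 85 g, nose-heavy (mass centre x = +40): grip firmly. Starts level in rack slots, axis 75 mm up, handle towards the robot; lifts straight up
- mandrel_tip (a point): the tip of the mandrel's nose, on its axis, 120 mm in front of the collar face
- mandrel_grip (a point): the place to grip the mandrel: middle of the red handle, on its axis, 30 mm behind the collar face
- thin_mandrel: the other mandrel in the rack, to be left alone: same lengths and handle size, but rod 6 mm thick, handle dark brown, collar dark steel. Origin on its axis at the collar's front face, x axis to the nose. The two handles lie side by side, 52 mm apart; which lies left changes
- rack: wooden mandrel rack, fixed: board 100 x 96 mm on 10 mm feet, two slotted cheeks 10 mm thick at x = -40 and 40 mm, tops 82 mm up. Slots 12 mm wide, floors 70 mm up, at y = -26 and 26 mm. Origin under the board's centre; x axis along the lying mandrels to their noses, z up. Collars stand 3 mm in front of the front cheek; handles overhang towards the robot
- jig: jump-ring sawing jig, fixed: wooden base 100 x 56 x 14 mm, two dark steel stands with round eyes (top 98 mm up) and brass bushings. Origin under the base's centre; x axis = push-in direction (about to the robot's left). Bore axis along x, 80 mm up; bores 12 mm, entry (-x) sides countersunk to 18 mm, 5 mm deep. Stands at x -44 to -30 and 30 to 44 mm; wooden V cradle for the coil between
- jig_near (a point): centre of the entry face of the near bushing, on the bore axis; the collar stops against this face
- jig_far (a point): centre of the exit face of the far bushing, on the bore axis, 88 mm beyond jig_near
- coil: loose coil of copper wire, 26 mm long, 19 mm outside, 14 mm clear inside, about 30 g, lying in the cradle with its axis on the bore axis. Origin at its centre; its x axis along its own axis
- pliers: chain-nose pliers with yellow grips, 138 x 42 x 11 mm, lying at the left of the bench: leave alone. Origin under the middle
- brass_stock: small brass block 21 x 66 x 20 mm, lying on the bench at the right of the large cream-coloured box: leave alone. Origin under the middle
- black_cap: black rubber cap, 28 mm across, 16 mm high, standing at the left of the bench by the rail: leave alone. Origin under the middle

How it is judged (in metres and radians):
On the way, in this order (a step that is already met when the one before it is completed fails the run):
1. the nose of the thick mandrel has come through the near bushing, in line with the bore (x of mandrel_tip in the frame of jig between -0.028 and 0.2 m and y of mandrel_tip in the frame of jig between -0.004 and 0.004 m and z of mandrel_tip in the frame of jig between 0.076 and 0.084 m and angle between the x axis of mandrel and the x axis of jig, either way round below 0.08 rad), for 0.05 s.
2. the nose has gone on through the coil and the far bushing (x of mandrel_tip in the frame of jig above 0.048 m and y of mandrel_tip in the frame of jig between -0.004 and 0.004 m and z of mandrel_tip in the frame of jig between 0.076 and 0.084 m and angle between the x axis of mandrel and the x axis of jig, either way round below 0.08 rad), for 0.1 s.
At the end, for the whole second after the job is handed in: Mandrel axis within 4 mm and 0.08 rad of the bore axis, collar within 5 mm of the near bushing, tip over 15 mm out of the far one; the coil round it, between the bushings; fingers hold its handle (over 3 N), it is at rest (20 mm/s) and presses on the jig with under 25 N (x of mandrel in the frame of jig between -0.049 and -0.04 m and y of mandrel in the frame of jig between -0.004 and 0.004 m and z of mandrel in the frame of jig between 0.076 and 0.084 m and y of mandrel_tip in the frame of jig between -0.004 and 0.004 m and z of mandrel_tip in the frame of jig between 0.076 and 0.084 m and angle between the x axis of mandrel and the x axis of jig, either way round below 0.08 rad and x of mandrel_tip in the frame of jig above 0.06 m and x of coil in the frame of jig between -0.025 and 0.025 m and y of coil in the frame of jig between -0.007 and 0.007 m and z of coil in the frame of jig between 0.073 and 0.087 m and contact force between the fingers and mandrel above 3 N and x of the grasp point in the frame of jig below -0.045 m and contact force between mandrel and jig below 25 N and linear speed of mandrel below 0.02 m/s); the arm keeps its last pose, push and grip.
It fails at once if the thin mandrel is shifted by more than 25 mm (distance of thin_mandrel from where it was at the start of the episode above 0.025 m).
It fails at once if a bystander is shifted by more than 30 mm (distance of any of pliers, brass_stock, black_cap from where it was at the start of the episode above 0.03 m).
It fails at once if the mandrel is rammed against the jig with more than 60 N (contact force between mandrel and jig above 60 N).
It also fails if it takes over 45 s, if anything falls off the work surface, if the arm or the gripper's body presses on something with over 40 N, if the wrist force passes 120 N, or if a joint passes its speed limit or range.

## Working session

There is one attempt and no reset: what is moved stays moved. The work goes in short steps, Python scripts to look and compute and a shell command to move; the robot and the scene stay as the last step left them, time stands still between calls to the robot, and variables do not carry over. Pictures are saved under pics/ and viewed, at most 11 in all, crops included, and the job is handed in when it is done.

```bash
mkdir -p pics; cat > h.py <<'E'
import numpy as np, cv2
from workcell import bot,cams,job,finder
def ray(f,uv,obs=None):
    K=f["intrinsics"]; d=np.linalg.inv(K)@np.array([uv[0],uv[1],1.])
    if "mount" in f:
        M=np.array(f["mount"]); R=np.array(obs["eef_rot"]); 
        return R@M[:3,3]+np.array(obs["tcp_pos"]), R@M[:3,:3]@d
    R=np.array(f["R"]); t=np.array(f["t"]); return -R.T@t, R.T@d
def depthpt(f,uv,obs=None):
    u,v=int(round(uv[0])),int(round(uv[1])); z=np.median(f["range_z"][max(v-1,0):v+2,max(u-1,0):u+2])
    o,d=ray(f,uv,obs); return o+d*z
def tri(rs):
    A=np.zeros((3,3));b=np.zeros(3)
    for o,d in rs:
        d=d/np.linalg.norm(d);P=np.eye(3)-np.outer(d,d);A+=P;b+=P@o
    p=np.linalg.solve(A,b); return p,[round(float(np.linalg.norm((np.eye(3)-np.outer(d,d)/(d@d))@(p-o))),1) for o,d in rs]
def save(f,n): cv2.imwrite("pics/"+n,f["color"][:,:,::-1])
E
python3 - <<'E'
from h import *
np.set_printoptions(precision=1,suppress=True)
o=bot.get_obs();print(bot.hold_point_z,o["time"],o["eef_rot"],o["width"])
R={}
for c in("scene","top"):
    f=cams.grab_frame(c);save(f,c+"0.png")
    for l in("mandrel","mandrel_tip","mandrel_grip","thin_mandrel","jig","jig_near","jig_far","coil","rack"):
        q=finder.place_of(c,l)
        for r in q[:2]:
            print(c,l,round(r["p"],2),np.array(r["uv"]),depthpt(f,r["uv"]))
        if q:R.setdefault(l,[]).append(ray(f,q[0]["uv"]))
for l in R:
    if len(R[l])==2:print(l,*tri(R[l]))
E
```

```text
18.700000000000003 0.0 [[ 0.9  0.4 -0. ]
 [ 0.4 -0.9  0. ]
 [ 0.  -0.  -1. ]] 0.9979143848766265
scene mandrel 0.5 [348.6 177. ] [ 603.8 -218.8   55.8]
scene mandrel_tip 0.49 [322.8 155.3] [ 761.4 -303.1   37.7]
scene mandrel_grip 0.77 [359.8 173.9] [ 567.8 -220.9   79.2]
scene thin_mandrel 0.7 [362.2 167.6] [ 589.  -267.    71.7]
scene jig 0.75 [218.3 252.3] [686.2 227.8  15. ]
scene jig_near 0.65 [229.4 212.7] [435.8 398.3 341.2]
scene coil 0.5 [215.2 223.9] [784.5 147.2  10. ]
scene rack 0.89 [344.5 182.1] [ 608.9 -206.2   42.3]
top mandrel 0.77 [406.7 190.6] [ 601.3 -217.    78.3]
top mandrel_tip 0.79 [413.4 142.8] [ 750.2 -263.3   -0. ]
top mandrel_grip 0.53 [407.6 202. ] [ 572.9 -216.7   81.5]
top thin_mandrel 0.63 [429.3 195.8] [ 587.8 -270.2   79.4]
top jig 0.73 [231.1 164.4] [685.1 212.9  29.6]
top jig_far 0.63 [206. 153.] [725.4 285.1   1.4]
top coil 0.49 [224.6 152.2] [697.2 216.7  89. ]
top rack 0.97 [413.3 181.1] [ 638.9 -250.    22.7]
top rack 0.18 [209.4 152.2] [694.9 250.7  96.6]
mandrel [ 607.2 -223.9   52.2] [0.2, 0.2]
mandrel_tip [ 719.4 -241.7   78.8] [2.1, 2.1]
mandrel_grip [ 570.3 -218.7   79.8] [3.3, 3.3]
thin_mandrel [ 591.3 -273.3   67.9] [1.2, 1.2]
jig [694.4 219.2   4.3] [1.7, 1.7]
coil [697.4 216.8  90.7] [0.9, 0.9]
rack [ 642.1 -255.2    6. ] [1.3, 1.3]
```

```bash
python3 - <<'E'
import cv2
a=cv2.imread("pics/scene0.png");b=cv2.imread("pics/top0.png")
import numpy as np
cv2.imwrite("pics/both.png",cv2.resize(np.vstack([a[130:290,160:460],b[90:250,170:470]]),None,fx=1.85,fy=1.85,interpolation=cv2.INTER_CUBIC))
E
```

```text
(no output)
```

View pics/both.png

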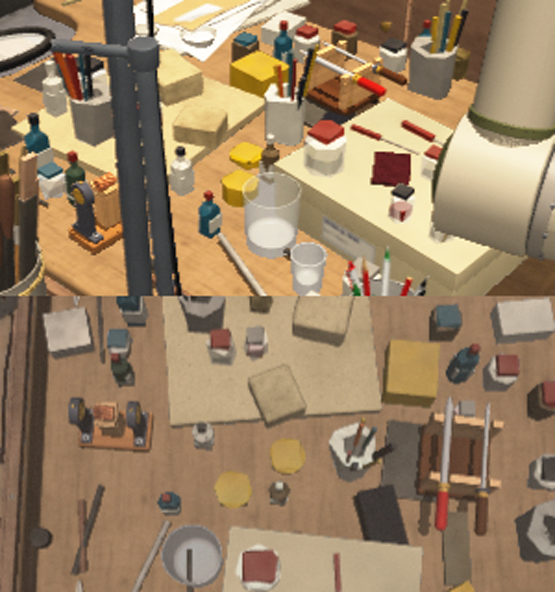

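View pics/scene0.png

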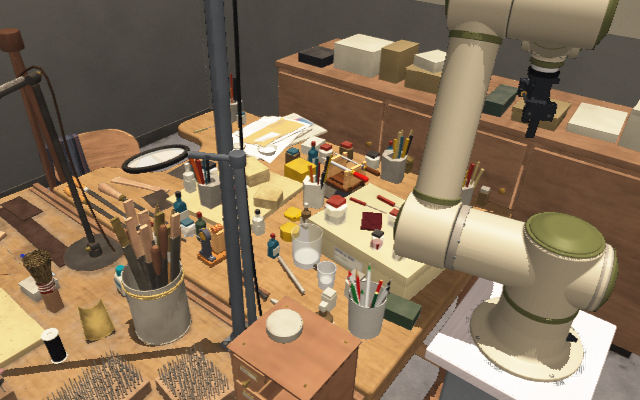

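The scene view shows the rack (red handle at about 365,178, thin brown one to its right) and the jig at about (212,245) behind the lamp pole. In the top view the red handle is near (409,205) and the jig near (231,160). Next I'll map the heights around the path.

```bash
python3 - <<'E'
from h import *
f=cams.grab_frame("top");z=f["range_z"].astype(float)
v,u=np.mgrid[0:400,0:640];K=f["intrinsics"]
P=np.stack([(u-K[0,2])/K[0,0]*z,(v-K[1,2])/K[1,1]*z,z],-1)-f["t"]; W=P@f["R"]
ok=z>0
print("rows x 800..300 step25; cols y 350..-550 step 25; max height cm/..mm")
print("      "+" ".join("%4d"%y for y in range(350,-550,-25)))
for x in range(800,200,-25):
    r=[]
    for y in range(350,-550,-25):
        m=ok&(abs(W[...,0]-x)<=12.5)&(abs(W[...,1]-y)<=12.5)
        r.append("%4d"%W[...,2][m].max() if m.any() else "   .")
    print("%4d: "%x+" ".join(r))
print(f["t"],-f["R"].T@f["t"])
E
```

```text
rows x 800..300 step25; cols y 350..-550 step 25; max height cm/..mm
       350  325  300  275  250  225  200  175  150  125  100   75   50   25    0  -25  -50  -75 -100 -125 -150 -175 -200 -225 -250 -275 -300 -325 -350 -375 -400 -425 -450 -475 -500 -525
 800:   23    0   30   29    8   45   43    3   21   21   21   83   83   77   75   22   21   21   22   22   21   49   49   50   58   65    6   50    1    4    3    4    3    .    .    .
 775:   22    0    3    4    4   55   88    3   19   21   22   68   69   22   56   57   23   21   22   22   21   50   50   48   65   96   63   67   67    4    5    5    3    .    .    .
 750:   22    0    4    2    3    5   53    4   19   21   23   22   22   56   57   58   54   21   22   21   48   50   51   50    3    3   61   67   66   63   64    3    4    .    .    .
 725:   23    0    4    1   91   79   79   26   19   22   22   21   21   56   57   56   57   22   21   21   34   47   50   78   78   54    3    5    3   64   64    3    4    .    .    .
 700:   23    0    4   13  100   91   92  102   14   21   50   51   22   22   56   56   55    3    7 
[... 3009 characters left out ...]
5  155  173  125  150    .    2    3    .    .    .
 275:   23    1    3    4    3  144   82  102  116  241  265  285  365  448  527  551  223  168  167  125  126    5    3    3    4   15    2  175  171   99   46   58    2    .  325  324
 250:   23    1    3    4    5  138  141  145   98  238  264  299  376  455  495   91  240  227   93  125  125    1   50   64   64    2    3    4  490  492  468   58  390  362  346  322
 225:   22    1    2    2    3    3  142  131    5  230  258  297  373  402    .    .   91   91   93   92   92    3   67   68   69    4    3    3    3  317  347  388  390  364    .  291
[-6.85018525e-01  5.79484584e+02  8.72522375e+02] [395.4593989   14.83593292 969.78858849]
```

```bash
cat >> h.py <<'E'
from scipy.spatial.transform import Rotation as Ro
def Rt(yaw,tilt=0):
    # tool x along (cos,sin) yaw, z down; tilt>0 leans the body back against tool x
    y=np.radians(yaw);x=np.array([np.cos(y),np.sin(y),0]);z=np.array([0,0,-1.]);R=np.column_stack([x,np.cross(z,x),z])
    return R@Ro.from_euler("y",tilt,degrees=True).as_matrix()
def delta(p,R,o=None):
    o=o or bot.get_obs();R0=np.array(o["eef_rot"]);
    return np.round(R0.T@(np.array(p)-o["tcp_pos"])/10,2),np.round(Ro.from_matrix(R0.T@R).as_rotvec(),3)
E
python3 - <<'E'
from h import *
np.set_printoptions(precision=2,suppress=True)
f=cams.grab_frame("wrist");print(f["mount"],f["intrinsics"])
print(Rt(-9,20))
print(delta([510,-215,270],Rt(-9,20)))
f=cams.grab_frame("top");z=f["range_z"].astype(float)
v,u=np.mgrid[0:400,0:640];K=f["intrinsics"]
W=(np.stack([(u-K[0,2])/K[0,0]*z,(v-K[1,2])/K[1,1]*z,z],-1)-f["t"])@f["R"]
m=(z>0)&(abs(W[...,0]-625)<60)&(abs(W[...,1]+115)<60)&(W[...,2]>100)
print(W[m][np.argsort(W[m][:,0])][:14])
E
```

```text
[[  -0.     -0.95   -0.32   83.06]
 [   1.     -0.      0.      0.38]
 [  -0.     -0.32    0.95 -146.35]
 [   0.      0.      0.      1.  ]] [[292.83   0.   317.26]
 [  0.   292.83 195.59]
 [  0.     0.     1.  ]]
[[ 0.93 -0.16  0.34]
 [-0.15 -0.99 -0.05]
 [ 0.34  0.   -0.94]]
(array([ 37.69, -11.97,  -3.13]), array([-0.1 ,  0.34,  0.57]))
[[ 603.57 -125.51  172.62]
 [ 604.35 -123.87  169.7 ]
 [ 605.49 -125.41  173.74]
 [ 605.53 -122.46  165.26]
 [ 606.03 -123.61  171.75]
 [ 607.74 -122.54  165.37]
 [ 608.46 -122.16  154.13]
 [ 608.82 -121.53  144.04]
 [ 609.05 -123.92  143.08]
 [ 611.04 -122.46  152.93]
 [ 611.38 -106.25  125.74]
 [ 611.49 -121.86  142.59]
 [ 611.84 -101.92  124.14]
 [ 611.95 -107.81  114.26]]
```

```bash
python3 - <<'E'
from h import *
print(delta([540,-230,235],Rt(-9,0)))
E
```

```text
(array([39.81, -9.37,  0.37]), array([ 0.  , -0.  ,  0.58]))
```

```bash
python3 -m creep '{"rows":[39.8,-9.4,0,0,0,0.58,0, 39.8,-9.4,0,0,0,0.58,0, 39.8,-9.4,0,0,0,0.58,0, 39.8,-9.4,0,0,0,0.58,0, 39.8,-9.4,0,0,0,0.58,0]}'; python3 - <<'E'
from h import *
print(delta([540,-230,235],Rt(-9,0)))
E
```

```text
time: 1.78
tcp_pos: [449.7, -299.1, 238.9]
eef_rot: [[0.987, -0.158, 0.0], [-0.158, -0.987, -0.0], [0.0, 0.0, -1.0]]
ft_force: [-0.2, -0.5, 0.4]
width: 1.002
grip_force: 0.0
(array([ 7.82, -8.25,  0.39]), array([ 0.   , -0.   , -0.001]))
```

```bash
python3 -m creep '{"rows":[7.8,-8.2,0,0,0,0,0, 7.8,-8.2,0,0,0,0,0, 7.8,-8.2,0,0,0,0,0, 7.8,-8.2,0,0,0,0,0]}'; cat > look.py <<'E'
from h import *
import sys,pickle,os
np.set_printoptions(precision=1,suppress=True)
# usage: look.py tag label...
o=bot.get_obs();f=cams.grab_frame("wrist");save(f,sys.argv[1]+".png")
D=pickle.load(open("r.pkl","rb")) if os.path.exists("r.pkl") else {}
for l in sys.argv[2:]:
    q=finder.place_of("wrist",l)
    for r in q[:2]: print(l,round(r["p"],2),np.array(r["uv"]),depthpt(f,r["uv"],o))
    if q: D.setdefault(l,[]).append(ray(f,q[0]["uv"],o))
    if len(D.get(l,[]))>1: print("   tri",*tri(D[l]))
pickle.dump(D,open("r.pkl","wb"));pickle.dump((o,f),open(sys.argv[1]+".pkl","wb"))
E
python3 look.py w1 mandrel mandrel_tip mandrel_grip thin_mandrel
python3 -m creep '{"rows":[-3,-4,4,0,0,0,0, -3,-4,4,0,0,0,0, -3,-4,4,0,0,0,0]}'
python3 look.py w2 mandrel mandrel_tip mandrel_grip thin_mandrel
```

```text
time: 2.28
tcp_pos: [537.8, -232.0, 238.6]
eef_rot: [[0.988, -0.157, -0.0], [-0.157, -0.988, -0.0], [-0.0, 0.0, -1.0]]
ft_force: [-0.0, -0.3, 0.0]
width: 0.998
grip_force: 0.0
mandrel 0.62 [299.2 123. ] [ 598.6 -224.    83.6]
mandrel_grip 0.56 [300.3 148.4] [ 573.1 -220.6   82.3]
thin_mandrel 0.63 [351.2 120.6] [ 592.5 -276.    81.1]
time: 2.9
tcp_pos: [515.5, -188.5, 199.9]
eef_rot: [[0.988, -0.157, 0.002], [-0.157, -0.988, -0.001], [0.002, 0.001, -1.0]]
ft_force: [0.2, 0.2, -0.4]
width: 1.0
grip_force: 0.0
mandrel 0.97 [339.9  92.8] [ 598.3 -221.8   84. ]
   tri [ 598.  -223.    71.3] [0.4, 0.4]
mandrel_grip 0.67 [339.5 125.7] [ 571.3 -218.    82.2]
   tri [ 569.7 -219.    62.4] [0.4, 0.4]
thin_mandrel 0.66 [403.3  91.8] [ 590.7 -275.3   82.4]
thin_mandrel 0.18 [ 14.6 282.9] [ 562.6 -111.6  277.1]
   tri [ 591.2 -276.8   75.9] [0.8, 0.8]
```

View pics/w2.png

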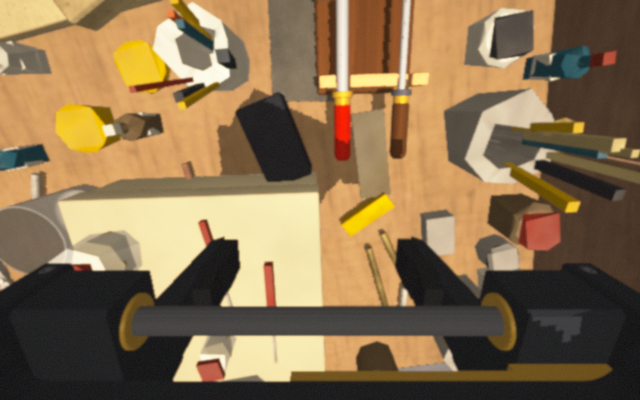

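The wrist view shows the red handle at about (342,125), its collar at (342,97), the rod going up from there, and the brown thin handle at (400,130). I'll fit the handle axis from colour and depth.

```bash
cat > fit.py <<'E'
from h import *
import pickle
np.set_printoptions(precision=1,suppress=True)
for t,c in(("w1",(300,148)),("w2",(340,126))):
    o,f=pickle.load(open(t+".pkl","rb"))
    hsv=cv2.cvtColor(f["color"],cv2.COLOR_RGB2HSV).astype(int)
    m=((hsv[...,0]<6)|(hsv[...,0]>172))&(hsv[...,1]>180)&(hsv[...,2]>90)
    v,u=np.nonzero(m);k=(abs(u-c[0])<25)&(abs(v-c[1])<45);u,v=u[k],v[k]
    O,_=ray(f,(0,0),o);P=[];Q=[]
    for a,b in zip(u,v):
        _,d=ray(f,(a,b),o);P.append(O+d*f["range_z"][b,a]);Q.append(O+d*(76-O[2])/d[2])  # silhouette at axis height
    P=np.array(P);Q=np.array(Q);ok=abs(P[:,2]-80)<8;P=P[ok];
    c0=Q[:,:2].mean(0);w=np.linalg.svd(Q[:,:2]-c0)[2][0];w*=np.sign(w[0]);s=(Q[:,:2]-c0)@w
    print(t,len(u),"centre",c0,"yaw",np.degrees(np.arctan2(w[1],w[0])),"ext",s.min(),s.max(),"z pct",np.percentile(P[:,2],[5,50,90,98]),"depth mean",P.mean(0))
E
python3 fit.py
```

```text
w1 553 centre [ 564.1 -219.8] yaw -7.826048620258545 ext -24.4348357941479 22.922210960654667 z pct [79.2 81.7 83.2 83.9] depth mean [ 565.1 -220.3   81.6]
w2 815 centre [ 564.7 -219.9] yaw -7.095231594945106 ext -24.853638291041538 22.895202576195572 z pct [78.4 81.8 83.1 83.7] depth mean [ 565.3 -219.5   81.5]
```

```bash
python3 - <<'E'
from h import *
R=Rt(-7.5,20);p=np.array([565,-219.5,75])+18.7*R[:,2];print(p,delta(p+[0,0,80],R));print("down 80 in tool:",R.T@[0,0,-8])
E
```

```text
[ 571.34105992 -220.33481638   57.42774799] (array([6.02, 2.27, 6.21]), array([ 0.005,  0.347, -0.027]))
down 80 in tool: [-2.73616115  0.          7.51754097]
```

```bash
python3 -m creep '{"rows":[6.02,2.27,6.21,0.005,0.347,-0.027,0.59, 6.02,2.27,6.21,0.005,0.347,-0.027,0.59, 6.02,2.27,6.21,0.005,0.347,-0.027,0.59, 6.02,2.27,6.21,0.005,0.347,-0.027,0.59]}' 30
python3 look.py w3 mandrel mandrel_grip
python3 - <<'E'
from h import *
R=Rt(-7.5,20);print(bot.get_obs()["width"],delta([571.3,-220.3,57.4],R))
E
```

```text
time: 3.65
tcp_pos: [571.2, -219.6, 138.1]
eef_rot: [[0.933, -0.129, 0.336], [-0.122, -0.992, -0.044], [0.339, 0.0, -0.941]]
ft_force: [0.4, 0.3, 0.8]
width: 0.568
grip_force: 0.0
mandrel 0.9 [317.4 203.3] [ 598.7 -223.9   83.8]
   tri [ 598.3 -223.3   72.1] [0.5, 0.6, 0.8]
mandrel_grip 0.64 [317.4 241.7] [ 570.  -220.2   82.6]
   tri [ 569.  -219.3   63.2] [1.2, 0.5, 1.6]
0.43972817924649327 (array([-2.73,  0.09,  7.57]), array([-0.   ,  0.002,  0.002]))
```

View pics/w3.png

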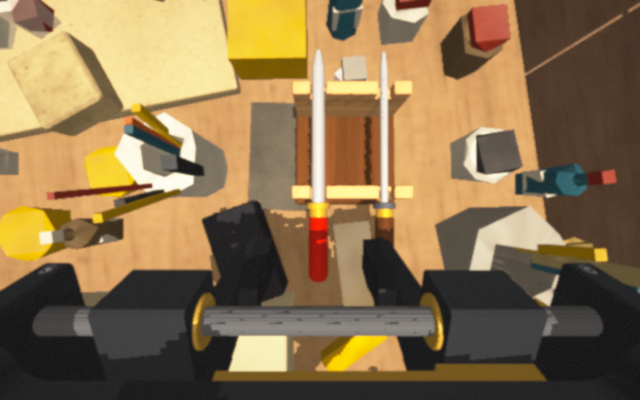

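The red handle (317,245) is centred between the fingers, and the brown handle at (385,215) lies beyond the right finger. Descending.

```bash
python3 -m creep '{"rows":[-1.3,0.05,3.6,0,0,0,0.64, -1.3,0.05,3.6,0,0,0,0.64, -2.73,0.05,7.57,0,0,0,0.64, -2.73,0.05,7.57,0,0,0,0.64, -2.73,0.05,7.57,0,0,0,0.64]}'
python3 -m creep '{"rows":[0,0,0,0,0,0,1, 0,0,0,0,0,0,1, 0,0,0,0,0,0,1, 0,0,0,0,0,0,1, 0,0,0,0,0,0,1]}' 45
```

```text
time: 4.42
tcp_pos: [571.7, -220.3, 58.4]
eef_rot: [[0.932, -0.129, 0.339], [-0.121, -0.992, -0.045], [0.342, 0.001, -0.94]]
ft_force: [0.3, -0.1, -0.3]
width: 0.363
grip_force: 0.0
time: 5.05
tcp_pos: [571.1, -220.1, 56.5]
eef_rot: [[0.932, -0.13, 0.338], [-0.122, -0.992, -0.044], [0.341, 0.0, -0.94]]
ft_force: [1.2, -0.2, 2.4]
width: 0.143
grip_force: 45.0
```

```bash
python3 -m creep '{"rows":[0.7,0,-1.9,0,0,0,1, 1.7,0,-4.7,0,0,0,1, 3.4,0,-9.4,0,0,0,1, 4.4,0,-12.2,0,0,0,1, 4.4,0,-12.2,0,0,0,1]}'
python3 look.py w4 mandrel mandrel_tip mandrel_grip
```

```text
time: 5.68
tcp_pos: [571.0, -220.1, 187.3]
eef_rot: [[0.932, -0.129, 0.339], [-0.121, -0.992, -0.045], [0.342, 0.001, -0.94]]
ft_force: [-0.5, 0.0, -1.5]
width: 0.147
grip_force: 45.0
mandrel 0.91 [315.7 202.7] [ 599.2 -223.5  212.6]
   tri [ 598.6 -223.2   73.5] [0.7, 0.6, 0.7, 0.8]
mandrel_grip 0.94 [316.8 262.8] [ 570.7 -220.3  212.8]
   tri [ 576.1 -220.1  159.5] [11.1, 7.4, 4.4, 15.9]
```

View pics/w4.png

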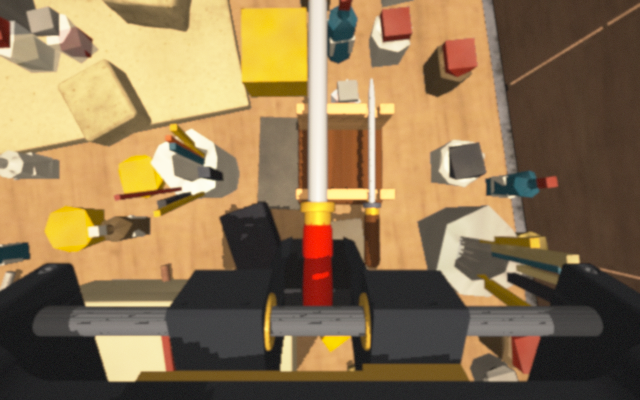

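Held firmly: red handle at (317,260) between the fingers, rod straight up column 317, thin mandrel still in its rack at (372,160). Next: mandrel axis in the tool frame, and the swing to the jig.

```bash
cat > mfit.py <<'E'
from h import *
import pickle,sys
np.set_printoptions(precision=2,suppress=True)
o,f=pickle.load(open(sys.argv[1]+".pkl","rb"));M=np.array(f["mount"]);K=f["intrinsics"];Z=f["range_z"]
hsv=cv2.cvtColor(f["color"],cv2.COLOR_RGB2HSV)
P=[]
for v in range(2,265,4):
    z0=np.median(Z[v,312:323]); 
    k=[u for u in range(295,340) if abs(Z[v,u]-z0)<9]
    if not k: continue
    uc=(k[0]+k[-1])/2; d=np.array([(uc-K[0,2])/K[0,0],(v-K[1,2])/K[1,1],1])*z0
    p=M[:3,:3]@d+M[:3,3]; P.append([v,len(k)*z0/K[0,0],*p,hsv[v,int(uc),0],hsv[v,int(uc),1]])
P=np.array(P)
for r in P[::4]:print(r)
rod=P[(P[:,0]<185)]
ax=np.polyfit(rod[:,2],rod[:,3],1);az=np.polyfit(rod[:,2],rod[:,4],1)
print("rod y slope,at0",ax,"z(top) slope,at0",az,"-> axis z at0",az[1]+5)
E
python3 mfit.py w4
python3 - <<'E'
from h import *
print(delta([620,90,200],Rt(90,20)))
E
```

```text
[  2.     9.35 130.26   0.71  29.83  18.    21.  ]
[ 18.     9.32 122.3    0.7   26.77  18.    21.  ]
[ 34.     8.77 114.32   0.96  23.47  18.    21.  ]
[ 50.     9.23 106.36   0.7   19.84  19.    20.  ]
[66.    9.19 98.51  0.69 16.51 18.   21.  ]
[82.   10.16 90.73  0.69 13.05 19.   20.  ]
[98.   10.15 83.03  0.68 10.29 19.   20.  ]
[114.    10.06  75.4    0.68   6.46  19.    18.  ]
[130.    10.08  67.74   0.68   4.09  19.    17.  ]
[146.    10.    60.29   0.67   0.34  21.    16.  ]
[162.     9.96  52.81   0.67  -2.68  19.    14.  ]
[178.     9.96  45.27   0.66  -5.3   20.    12.  ]
[194.     9.91  37.96   0.66  -8.55  21.    10.  ]
[210.    17.3   32.03   0.65 -15.14  28.   191.  ]
[226.    13.57  24.23   0.65 -16.45   7.   246.  ]
[242.    14.37  17.68   0.64 -20.46   4.   255.  ]
[258.    21.51  10.55   0.4  -23.11   3.   239.  ]
rod y slope,at0 [0.   0.61] z(top) slope,at0 [  0.42 -24.59] -> axis z at0 -19.594238784009683
(array([  1.43, -31.34,  -1.15]), array([ 0.576,  0.002, -1.6  ]))
```

```bash
sed 's/range(2,265,4)/range(70,190,4)/' mfit.py > m3.py; python3 m3.py w3 | tail -1; sed 's/range(2,265,4)/range(2,190,4)/' mfit.py > m4.py; python3 m4.py w4|tail -1; python3 - <<'E'
from h import *
import pickle
for t in("w3","w4"):
    o,f=pickle.load(open(t+".pkl","rb")); print(np.round(np.array(o["eef_rot"]).T@[np.cos(np.radians(7.5)),-np.sin(np.radians(7.5)),0],3))
E
```

```text
rod y slope,at0 [-0.01  1.42] z(top) slope,at0 [ 0.36 62.19] -> axis z at0 67.1920487851489
rod y slope,at0 [0.   0.61] z(top) slope,at0 [  0.42 -24.59] -> axis z at0 -19.594238784009683
[0.941 0.001 0.339]
[0.94  0.001 0.342]
```

```bash
python3 - <<'E'
from h import *
print(delta([620,90,205],Rt(90,22.8)))
E
```

```text
(array([  1.6 , -31.34,  -1.62]), array([ 0.615,  0.039, -1.586]))
```

```bash
python3 -m creep '{"rows":[0.16,-3.1,-0.16,0.061,0.004,-0.159,1, 0.32,-6.2,-0.32,0.123,0.008,-0.317,1, 0.48,-9.3,-0.48,0.184,0.012,-0.476,1, 0.64,-12.4,-0.64,0.246,0.016,-0.634,1, 0.8,-15.5,-0.8,0.307,0.02,-0.793,1]}' 60
python3 - <<'E'
from h import *
print(delta([620,90,205],Rt(90,22.8)))
E
```

```text
time: 6.5
tcp_pos: [595.1, -65.8, 194.7]
eef_rot: [[0.7, 0.664, 0.265], [0.615, -0.748, 0.249], [0.363, -0.011, -0.932]]
ft_force: [0.7, 0.3, -1.3]
width: 0.14
grip_force: 60.0
(array([ 11.7 , -10.01,   3.57]), array([ 0.308,  0.02 , -0.787]))
```

```bash
python3 -m creep '{"rows":[2.34,-2,0.71,0.062,0.004,-0.157,1, 4.68,-4,1.43,0.123,0.008,-0.315,1, 7.02,-6,2.14,0.185,0.012,-0.472,1, 9.4,-8,2.86,0.246,0.016,-0.63,1, 11.7,-10,3.57,0.308,0.02,-0.787,1]}'
python3 -m creep '{"rows":[0,0,0,0,0,0,1, 0,0,0,0,0,0,1]}'
rm r.pkl; python3 look.py j1 jig jig_near jig_far coil; sed -i 's/range(2,265,4)/range(2,190,4)/' mfit.py; python3 mfit.py j1|tail -1
```

```text
time: 7.12
tcp_pos: [621.0, 89.6, 204.8]
eef_rot: [[0.0, 1.0, -0.0], [0.922, -0.0, 0.387], [0.387, -0.001, -0.922]]
ft_force: [0.1, -0.8, -0.8]
width: 0.14
grip_force: 60.0
time: 7.38
tcp_pos: [620.9, 88.1, 205.3]
eef_rot: [[0.007, 1.0, 0.003], [0.922, -0.008, 0.387], [0.387, -0.0, -0.922]]
ft_force: [-0.4, -1.1, -1.1]
width: 0.138
grip_force: 60.0
jig 0.61 [378.9 134.6] [692.9 201.4  41.6]
jig_near 0.56 [390.1 156.9] [700.1 171.3  61.4]
jig_far 0.82 [397.5  69.6] [700.1 249.2  98.5]
coil 0.84 [392.9 109.3] [697.1 213.5  88.8]
rod y slope,at0 [-0.    0.27] z(top) slope,at0 [  0.42 -24.7 ] -> axis z at0 -19.698531334841054
```

View pics/j1.png

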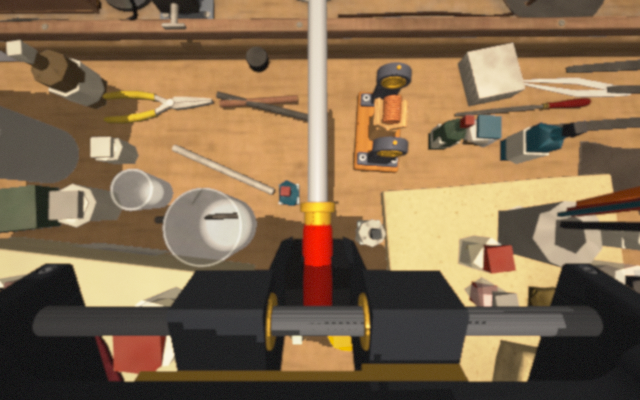

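The jig shows at (385,115), with eyes at (393,70) and (388,148) and the coil between them. A small white bottle at (372,232) stands near the push line, so I'll measure it and the jig with depth.

```bash
cat > jm.py <<'E'
from h import *
import pickle,sys
np.set_printoptions(precision=1,suppress=True,linewidth=150)
def cloud(t):
    o,f=pickle.load(open(t+".pkl","rb"));v,u=np.mgrid[0:400,0:640];K=f["intrinsics"];z=f["range_z"].astype(float)
    d=np.stack([(u-K[0,2])/K[0,0]*z,(v-K[1,2])/K[1,1]*z,z],-1);M=np.array(f["mount"]);R=np.array(o["eef_rot"])
    W=(d@M[:3,:3].T+M[:3,3])@R.T+o["tcp_pos"];W[z<=0]=np.nan;return W,f
W,f=cloud(sys.argv[1])
def box(x0,x1,y0,y1,z0,z1): 
    X=W.reshape(-1,3);m=(X[:,0]>x0)&(X[:,0]<x1)&(X[:,1]>y0)&(X[:,1]<y1)&(X[:,2]>z0)&(X[:,2]<z1);return X[m]
b=box(640,730,50,125,25,100)
for z in(25,40,55,65,72):
    s=b[(b[:,2]>z)]; print("bottle above",z,len(s),s.min(0),s.max(0)) if len(s) else 0
far=box(670,730,235,275,90,110);near=box(670,730,150,195,90,110)
for n,s in(("far",far),("near",near)):
    print(n,len(s),s.min(0),s.max(0),s.mean(0)," top8:",s[np.argsort(-s[:,2])[:max(8,len(s)//5)]].mean(0))
c=box(670,730,195,235,84,95);print("coil",len(c),c.mean(0),c[np.argsort(-c[:,2])[:20]].mean(0))
base=box(650,740,150,280,9,18);r=cv2.minAreaRect(base[:,:2].astype(np.float32));print("base",r)
E
python3 jm.py j1
```

```text
bottle above 25 615 [666.9  75.2  25.6] [695.8 104.8  75.9]
bottle above 40 545 [666.9  75.2  40.1] [695.8 104.8  75.9]
bottle above 55 142 [675.4  84.1  55.5] [686.6  95.8  75.9]
bottle above 65 132 [675.4  84.1  65.1] [686.6  95.8  75.9]
bottle above 72 110 [675.8  84.8  72.1] [686.6  95.   75.9]
far 440 [685.9 243.7  90.1] [715.9 258.8 100.8] [699.8 250.   95.2]  top8: [700.8 250.5  98.5]
near 429 [679.1 170.1  90. ] [709.8 184.8 101.7] [693.8 176.9  95.5]  top8: [694.3 177.7  98.7]
coil 405 [697.3 215.4  88. ] [698.7 218.1  90.7]
base ((697.958984375, 213.78273010253906), (99.08228302001953, 55.96067428588867), 85.54107666015625)
```

```bash
python3 - <<'E'
from h import *
print(delta([645,65,150],Rt(85.4,22.8)))
E
```

```text
(array([-4.29,  2.39,  4.32]), array([-0.027,  0.001,  0.068]))
```

```bash
python3 -m creep '{"rows":[-1.4,0.8,1.44,-0.01,0,0.023,1, -2.8,1.6,2.88,-0.018,0,0.046,1, -4.29,2.39,4.32,-0.027,0.001,0.068,1, -4.29,2.39,4.32,-0.027,0.001,0.068,1, -4.29,2.39,4.32,-0.027,0.001,0.068,1]}'
python3 look.py j2 jig jig_near jig_far coil;  python3 mfit.py j2|tail -1; python3 jm.py j2
```

```text
time: 8.25
tcp_pos: [645.3, 65.8, 150.2]
eef_rot: [[0.072, 0.997, 0.031], [0.919, -0.078, 0.387], [0.388, 0.001, -0.922]]
ft_force: [-0.2, -0.1, 0.5]
width: 0.139
grip_force: 60.0
jig 0.91 [356.9  96.9] [685.2 176.2  94.9]
   tri [699.2 209.5  13.1] [0.1, 0.1]
jig_near 0.59 [364.7 111.9] [694.6 171.7  72.3]
   tri [691.  164.3  94.3] [0.7, 0.7]
jig_far 0.8 [365.6   9. ] [698.  246.   97.1]
   tri [702.3 255.3  85.4] [1.6, 1.6]
coil 0.78 [365.   58.3] [695.4 209.7  89.7]
   tri [699.6 218.   75.5] [1.1, 1.1]
rod y slope,at0 [-0.   0.3] z(top) slope,at0 [  0.42 -24.75] -> axis z at0 -19.752676909797778
bottle above 25 816 [666.5  75.3  26.3] [696.1 104.8  76. ]
bottle above 40 755 [666.5  75.3  40.6] [696.1 104.8  76. ]
bottle above 55 192 [675.4  84.2  55.8] [686.8  95.9  76. ]
bottle above 65 181 [675.7  84.2  65.5] [686.8  95.9  76. ]
bottle above 72 158 [675.7  84.4  72.1] [686.8  95.6  76. ]
far 595 [685.7 243.4  90. ] [715.7 257.9 101. ] [699.9 248.4  94.7]  top8: [700.5 248.8  98.1]
near 682 [679.2 170.   90. ] [710.1 184.8 101.6] [694.1 176.4  95.3]  top8: [694.5 177.2  98.5]
coil 609 [697.4 215.2  87.9] [697.2 214.9  90.5]
base ((697.9120483398438, 213.75070190429688), (98.99896240234375, 55.8568000793457), 85.429931640625)
```

View pics/j2.png

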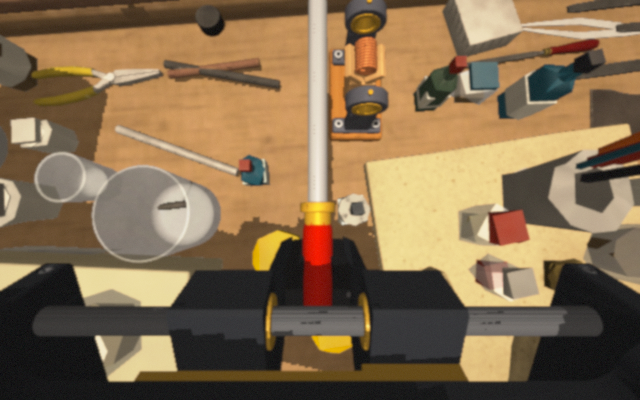

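Two views agree: jig centre ≈ (697.7, 213.8), bore yaw ≈ 85.4°, mandrel level in hand. The white bottle (352,208), with its 76 mm cap at about (681,90), stands right in the handle's path. I'll test gently from above with the collar whether it is solid, nose turned away from the jig.

```bash
cat >> h.py <<'E'
C=np.array([33,0.3,-5.8])   # collar front in tool
def tcp_for(pos,yaw,tilt=22.8):
    R=Rt(yaw,tilt);return np.array(pos)-R@C,R
E
python3 - <<'E'
from h import *
print(delta(*tcp_for([680,92.5,100],110)))
R=Rt(110,22.8);print(R.T@[0,0,-1])
E
```

```text
(array([-2.35,  4.4 ,  6.47]), array([ 0.167,  0.   , -0.393]))
[-0.38751559  0.          0.92186315]
```

```bash
python3 -m creep '{"rows":[0,1.5,0,0.056,0,-0.131,1, 0,3,0,0.111,0,-0.262,1, 0,4.4,0,0.167,0,-0.393,1, -1.2,4.4,3.2,0.167,0,-0.393,1, -2.35,4.4,6.47,0.167,0,-0.393,1]}'
python3 -m creep '{"rows":[0,0,0,0,0,0,1, -0.16,0,0.37,0,0,0,1, -0.31,0,0.74,0,0,0,1, -0.43,0,1.01,0,0,0,1, -0.43,0,1.01,0,0,0,1]}'
python3 - <<'E'
from h import *
o=bot.get_obs();print(np.array(o["tcp_pos"])+np.array(o["eef_rot"])@C,o["ft_force"])
print(delta(*tcp_for([680,92.5,85],110)))
E
```

```text
time: 9.12
tcp_pos: [689.5, 65.9, 80.5]
eef_rot: [[-0.315, 0.94, -0.133], [0.866, 0.342, 0.364], [0.387, -0.0, -0.922]]
ft_force: [-0.6, -0.6, -0.4]
width: 0.143
grip_force: 60.0
time: 9.75
tcp_pos: [689.2, 65.6, 70.3]
eef_rot: [[-0.314, 0.94, -0.134], [0.866, 0.341, 0.364], [0.388, -0.001, -0.922]]
ft_force: [-0.3, -0.3, -0.9]
width: 0.136
grip_force: 60.0
[679.92695256  92.2290971   88.47715498] [-0.27107638 -0.34267532 -0.86192263]
(array([-0.11,  0.02,  0.33]), array([-0.001, -0.   , -0.001]))
```

Now the probe itself, in 1 to 2 mm steps.

```bash
python3 -m creep '{"rows":[-0.08,0,0.18,0,0,0,1, -0.15,0,0.37,0,0,0,1, -0.15,0,0.37,0,0,0,1]}'
python3 -m creep '{"rows":[-0.06,0,0.14,0,0,0,1, -0.12,0,0.28,0,0,0,1, -0.12,0,0.28,0,0,0,1]}'
```

```text
time: 10.12
tcp_pos: [689.1, 65.8, 66.0]
eef_rot: [[-0.314, 0.94, -0.134], [0.866, 0.342, 0.364], [0.388, -0.002, -0.922]]
ft_force: [0.5, 0.6, -0.3]
width: 0.143
grip_force: 60.0
time: 10.5
tcp_pos: [689.1, 65.7, 63.0]
eef_rot: [[-0.314, 0.94, -0.134], [0.866, 0.342, 0.364], [0.388, -0.002, -0.922]]
ft_force: [0.9, -0.5, -0.7]
width: 0.138
grip_force: 60.0
```

```bash
python3 -m creep '{"rows":[-0.08,0,0.18,0,0,0,1, -0.16,0,0.37,0,0,0,1, -0.16,0,0.37,0,0,0,1]}'
python3 look.py p1; python3 mfit.py p1|tail -1; python3 jm.py p1 | grep bottle
python3 - <<'E'
from h import *
f=cams.grab_frame("wrist");cv2.imwrite("pics/p1c.png",f["color"][120:300,220:460,::-1].repeat(3,0).repeat(3,1))
E
```

```text
time: 10.88
tcp_pos: [689.1, 65.7, 58.9]
eef_rot: [[-0.314, 0.94, -0.134], [0.866, 0.342, 0.364], [0.388, -0.002, -0.922]]
ft_force: [-0.0, 0.4, -1.0]
width: 0.135
grip_force: 60.0
rod y slope,at0 [-0.   -0.02] z(top) slope,at0 [  0.41 -24.66] -> axis z at0 -19.664715009894856
bottle above 25 7035 [662.7  50.   27.3] [710.8 125.  100. ]
bottle above 40 7003 [662.7  50.   46.4] [710.8 125.  100. ]
bottle above 55 6483 [662.7  50.   62.8] [710.8 125.  100. ]
bottle above 65 6443 [662.7  50.   65.1] [710.8 125.  100. ]
bottle above 72 6159 [662.7  50.   72. ] [710.8 125.  100. ]Traceback (most recent call last):
  File "jm.py", line 16, in <module>
    print(n,len(s),s.min(0),s.max(0),s.mean(0)," top8:",s[np.argsort(-s[:,2])[:max(8,len(s)//5)]].mean(0))
                   ~~~~~^^^
    return umr_minimum(a, axis, None, out, keepdims, initial, where)
ValueError: zero-size array to reduction operation minimum which has no identity
```

View pics/p1c.png

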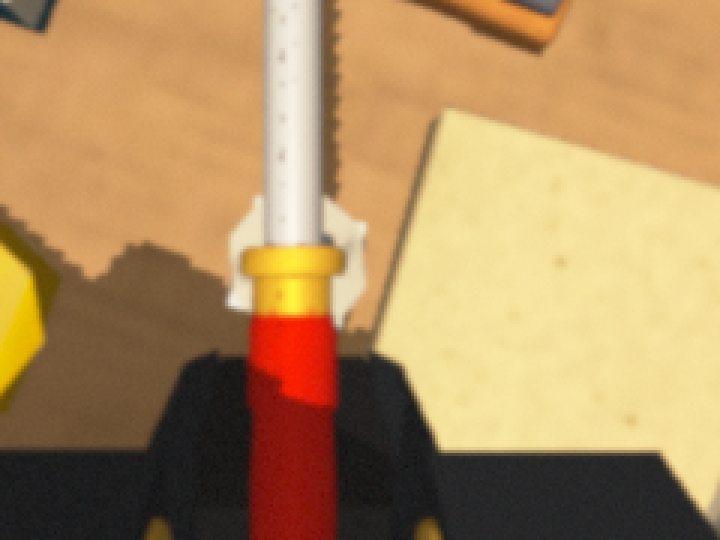

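The bottle still stands upright under the collar (about 300,260 in the crop) with no force at 8 mm overlap, so it is scenery that cannot be touched. I'll lift, back off and line up before the bore.

```bash
python3 - <<'E'
from h import *
o=bot.get_obs()
print(delta(*tcp_for([683.3,35.4,120.4],85.4)))
print(Rt(85.4,22.8).T@[0,0,-4])
E
```

```text
(array([-3.12, -2.8 , -5.98]), array([-0.167, -0.   ,  0.395]))
[-1.55006235  0.          3.68745261]
```

```bash
python3 -m creep '{"rows":[0.9,0,-3,0,0,0,1, -1,-0.9,-4,-0.056,0,0.132,1, -2,-1.9,-5,-0.111,0,0.264,1, -3.12,-2.8,-5.98,-0.167,0,0.395,1, -3.12,-2.8,-5.98,-0.167,0,0.395,1]}'
python3 -m creep '{"rows":[0,0,0,0,0,0,1, -0.5,0,1.2,0,0,0,1, -1,0,2.4,0,0,0,1, -1.55,0,3.69,0,0,0,1, -1.55,0,3.69,0,0,0,1]}'
python3 -m creep '{"rows":[0,0,0,0,0,0,1]}'
python3 look.py q1
cat > rel.py <<'E'
from h import *
import pickle,sys
from scipy.stats import linregress
np.set_printoptions(precision=2,suppress=True)
# rod line and near/far eyes, all in the jig frame estimate
o,f=pickle.load(open(sys.argv[1]+".pkl","rb"));K=f["intrinsics"];Z=f["range_z"]
u0=np.array([np.cos(np.radians(85.4)),np.sin(np.radians(85.4)),0]);n0=np.cross([0,0,1],u0);J=np.array([697.7,213.8,0])
tj=lambda p:np.array([(p-J)@u0,(p-J)@n0,p[2]])
A=[]
for v in range(12,195,3):
    z0=np.median(Z[v,313:322]);k=[a for a in range(295,340) if abs(Z[v,a]-z0)<9]
    O,d=ray(f,((k[0]+k[-1])/2,v),o);A.append(tj(O+d*z0))
A=np.array(A);A=A[(A[:,2]>60)]
for i,nm in((1,"y"),(2,"z")):
    r=linregress(A[:,0],A[:,i]);print("rod",nm,"slope deg",np.degrees(np.arctan(r.slope)),"at near face",r.intercept-44*r.slope-(5 if i==2 else 0),"std",r.stderr)
o=bot.get_obs();print("collar",tj(np.array(o["tcp_pos"])+np.array(o["eef_rot"])@C))
E
python3 rel.py q1
```

```text
time: 11.6
tcp_pos: [680.5, 6.4, 103.0]
eef_rot: [[0.074, 0.997, 0.031], [0.919, -0.081, 0.386], [0.387, 0.0, -0.922]]
ft_force: [0.4, 0.4, -1.3]
width: 0.136
grip_force: 60.0
time: 12.22
tcp_pos: [680.0, 7.6, 60.4]
eef_rot: [[0.075, 0.997, 0.028], [0.919, -0.08, 0.387], [0.388, -0.003, -0.922]]
ft_force: [1.2, 0.8, -1.0]
width: 0.138
grip_force: 60.0
time: 12.35
tcp_pos: [680.9, 7.3, 62.4]
eef_rot: [[0.074, 0.997, 0.031], [0.919, -0.08, 0.386], [0.388, -0.0, -0.922]]
ft_force: [0.6, -0.3, 0.1]
width: 0.135
grip_force: 60.0
rod y slope deg 0.17617911853566562 at near face 0.32782786975341116 std 0.00045179402602698145
rod z slope deg 0.3423208957788928 at near face 81.19160474057846 std 0.0013025887030384373
collar [-179.04   -0.19   80.84]
```

View pics/q1.png

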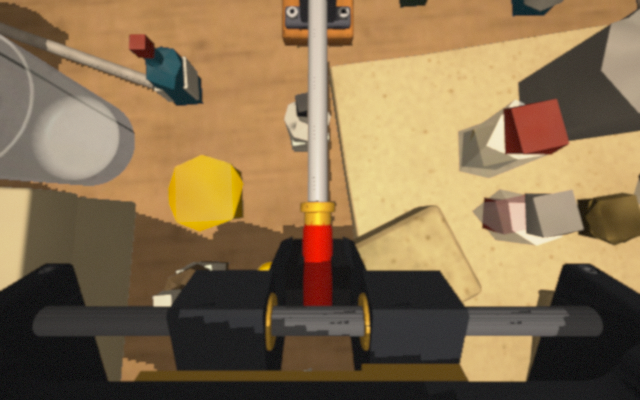

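The rod runs along column 317 and the jig base is centred at about (318,20): well in line, with the bottle at (303,122) not an obstacle. I'll average out the pose noise.

```bash
cat > avg.py <<'E'
from h import *
import pickle,sys
from scipy.stats import linregress
np.set_printoptions(precision=2,suppress=True)
u0=np.array([np.cos(np.radians(85.4)),np.sin(np.radians(85.4)),0]);n0=np.cross([0,0,1],u0);J=np.array([697.7,213.8,0])
T=[];Rs=[];F=[];mm=[]
for i in range(int(sys.argv[1])):
    o=bot.get_obs();f=cams.grab_frame("wrist");T.append(o["tcp_pos"]);Rs.append(o["eef_rot"]);F.append(o["ft_force"])
    K=f["intrinsics"];Z=f["range_z"];M=np.array(f["mount"]);A=[]
    for v in range(12,195,3):
        z0=np.median(Z[v,313:322]);k=[a for a in range(295,340) if abs(Z[v,a]-z0)<9]
        A.append(M[:3,:3]@(np.array([((k[0]+k[-1])/2-K[0,2])/K[0,0],(v-K[1,2])/K[1,1],1])*z0)+M[:3,3])
    A=np.array(A);az=linregress(A[:,0],A[:,2]);k=abs(A[:,2]-az.intercept-az.slope*A[:,0])<3;A=A[k]
    az=linregress(A[:,0],A[:,2]);ay=linregress(A[:,0],A[:,1]);mm.append([az.slope,az.intercept,ay.slope,ay.intercept])
T=np.array(T);t=T.mean(0);R=Ro.from_matrix(np.array(Rs)).mean().as_matrix();m=np.mean(mm,0)
print("std",T.std(0),"force",np.mean(F,0))
d=np.array([1,m[2],m[0]]);d/=np.linalg.norm(d);c=np.array([33,m[3]+33*m[2],m[1]+33*m[0]])+5*np.array([-d[2],0,d[0]])
W=R@d;pc=t+R@c;tj=lambda p:np.array([(p-J)@u0,(p-J)@n0,p[2]])
print("m",m,"dir in jig: yaw",np.degrees(np.arctan2(W@n0,W@u0)),"pitch",np.degrees(np.arcsin(W[2])));print("collar",tj(pc),"tip",tj(pc+120*W))
print("tool yaw/tilt",np.degrees(np.arctan2(R[1,0],R[0,0])),np.degrees(np.arcsin(R[2,0])),"u0,n0,up in tool",R.T@u0,R.T@n0,R[2])
E
python3 avg.py 8
```

```text
std [0.09 0.02 0.15] force [ 0.07 -0.03 -0.94]
m [  0.41 -24.64  -0.     0.36] dir in jig: yaw 0.15090938979778556 pitch 0.3358391689228613
collar [-181.05   -0.05   80.55] tip [-61.05   0.26  81.26]
tool yaw/tilt 85.40121365859343 22.79577682435545 u0,n0,up in tool [ 0.92 -0.    0.39] [ 0. -1. -0.] [ 0.39  0.   -0.92]
```

```bash
python3 -m creep '{"rows":[0.46,0,0.2,0,-0.005,0,1, 0.92,0,0.39,0,-0.005,0,1, 1.38,0,0.58,0,-0.005,0,1, 1.84,0,0.77,0,-0.005,0,1, 2.3,0,0.97,0,-0.005,0,1]}'
python3 -m creep '{"rows":[0.46,0,0.19,0,0,0,1, 0.92,0,0.39,0,0,0,1, 1.38,0,0.58,0,0,0,1, 1.38,0,0.58,0,0,0,1]}'; python3 avg.py 3
```

```text
time: 13.42
tcp_pos: [682.7, 32.6, 62.2]
eef_rot: [[0.074, 0.997, 0.03], [0.921, -0.08, 0.382], [0.383, -0.001, -0.924]]
ft_force: [0.1, -0.0, 0.1]
width: 0.135
grip_force: 60.0
time: 13.92
tcp_pos: [683.9, 47.5, 62.1]
eef_rot: [[0.074, 0.997, 0.03], [0.921, -0.08, 0.382], [0.383, -0.001, -0.924]]
ft_force: [-0.3, 0.1, -0.5]
width: 0.135
grip_force: 60.0
std [0.01 0.18 0.01] force [-0.08 -0.38 -0.67]
m [  0.41 -24.69  -0.     0.23] dir in jig: yaw 0.09266805838689075 pitch 0.017550119544714752
collar [-140.84    0.24   79.91] tip [-20.84   0.44  79.95]
tool yaw/tilt 85.39870321002296 22.514572589039513 u0,n0,up in tool [0.92 0.   0.38] [-0. -1.  0.] [ 0.38 -0.   -0.92]
```

```bash
python3 -m creep '{"rows":[0.46,0,0.19,0,0,0,1, 0.92,0,0.38,0,0,0,1, 1.38,0,0.57,0,0,0,1, 1.85,0,0.77,0,0,0,1, 2.31,0,0.96,0,0,0,1]}'
python3 -m creep '{"rows":[0.46,0,0.19,0,0,0,1, 0.92,0,0.38,0,0,0,1, 1.38,0,0.57,0,0,0,1, 1.85,0,0.77,0,0,0,1, 1.85,0,0.77,0,0,0,1]}'; python3 avg.py 3
```

```text
time: 14.7
tcp_pos: [685.9, 72.5, 62.1]
eef_rot: [[0.074, 0.997, 0.03], [0.921, -0.08, 0.382], [0.383, -0.001, -0.924]]
ft_force: [0.3, 0.1, -0.6]
width: 0.139
grip_force: 60.0
time: 15.32
tcp_pos: [687.5, 92.5, 62.0]
eef_rot: [[0.074, 0.997, 0.03], [0.921, -0.08, 0.382], [0.383, -0.001, -0.924]]
ft_force: [-0.3, -0.3, -0.3]
width: 0.139
grip_force: 60.0
std [0.02 0.19 0.01] force [-0.   -0.3  -0.61]
m [  0.35 -21.14   0.     0.1 ] dir in jig: yaw -0.1091101237351637 pitch 3.25139837876627
collar [-94.94   0.26  78.55] tip [24.87  0.03 85.36]
tool yaw/tilt 85.39959681963755 22.514774415269088 u0,n0,up in tool [0.92 0.   0.38] [-0. -1.  0.] [ 0.38 -0.   -0.92]
```

```bash
python3 -m creep '{"rows":[0.28,0,0.11,0,0,0,1, 0.55,0,0.23,0,0,0,1, 0.83,0,0.34,0,0,0,1, 1.11,0,0.46,0,0,0,1, 1.11,0,0.46,0,0,0,1]}'
python3 -m creep '{"rows":[0.28,0,0.11,0,0,0,1, 0.55,0,0.23,0,0,0,1, 0.83,0,0.34,0,0,0,1, 1.11,0,0.46,0,0,0,1, 1.38,0,0.57,0,0,0,1]}'
```

```text
time: 16.1
tcp_pos: [688.4, 104.3, 62.0]
eef_rot: [[0.074, 0.997, 0.03], [0.921, -0.08, 0.382], [0.383, -0.001, -0.924]]
ft_force: [-0.7, -0.4, -1.2]
width: 0.132
grip_force: 60.0
time: 16.73
tcp_pos: [689.7, 119.1, 62.1]
eef_rot: [[0.074, 0.997, 0.03], [0.921, -0.08, 0.382], [0.383, -0.001, -0.924]]
ft_force: [0.8, -0.0, -0.2]
width: 0.133
grip_force: 60.0
```

```bash
python3 -m creep '{"rows":[0.37,0,0.15,0,0,0,1, 0.74,0,0.31,0,0,0,1, 1.11,0,0.46,0,0,0,1, 1.48,0,0.61,0,0,0,1, 1.66,0,0.69,0,0,0,1]}'
python3 -m creep '{"rows":[0.09,0,0.04,0,0,0,1, 0.18,0,0.08,0,0,0,1, 0.18,0,0.08,0,0,0,1]}'
python3 look.py e1
```

```text
time: 17.35
tcp_pos: [691.1, 137.1, 62.1]
eef_rot: [[0.074, 0.997, 0.03], [0.921, -0.08, 0.382], [0.383, -0.001, -0.924]]
ft_force: [0.1, -0.0, -1.8]
width: 0.144
grip_force: 60.0
time: 17.73
tcp_pos: [691.3, 138.8, 62.0]
eef_rot: [[0.074, 0.997, 0.03], [0.921, -0.08, 0.382], [0.383, -0.001, -0.924]]
ft_force: [0.5, 0.5, -0.4]
width: 0.137
grip_force: 60.0
```

View pics/e1.png

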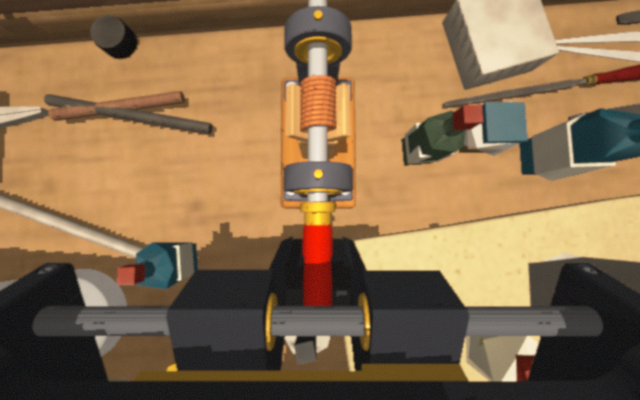

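The rod runs through the near eye (318,180), coil (318,103) and far eye (318,38). A gap of a few mm remains between the collar (317,205) and the near bushing (317,196), so I'll creep on until contact.

```bash
python3 -m creep '{"rows":[0.09,0,0.04,0,0,0,1, 0.18,0,0.08,0,0,0,1, 0.18,0,0.08,0,0,0,1]}'; python3 -m creep '{"rows":[0.09,0,0.04,0,0,0,1, 0.09,0,0.04,0,0,0,1]}';python3 -m creep '{"rows":[0.09,0,0.04,0,0,0,1, 0.09,0,0.04,0,0,0,1]}' 
```

```text
time: 18.15
tcp_pos: [691.4, 140.8, 62.0]
eef_rot: [[0.074, 0.997, 0.03], [0.921, -0.08, 0.382], [0.383, -0.001, -0.924]]
ft_force: [-0.3, -0.2, -0.2]
width: 0.138
grip_force: 60.0
time: 18.4
tcp_pos: [691.5, 141.8, 61.9]
eef_rot: [[0.074, 0.997, 0.03], [0.921, -0.08, 0.382], [0.383, -0.001, -0.924]]
ft_force: [-0.5, 0.2, -0.9]
width: 0.137
grip_force: 60.0
time: 18.65
tcp_pos: [691.6, 142.8, 61.9]
eef_rot: [[0.074, 0.997, 0.03], [0.921, -0.08, 0.382], [0.383, -0.001, -0.924]]
ft_force: [-0.2, 0.5, -1.1]
width: 0.137
grip_force: 60.0
```

```bash
python3 -m creep '{"rows":[0.07,0,0.03,0,0,0,1, 0.07,0,0.03,0,0,0,1]}';python3 -m creep '{"rows":[0.07,0,0.03,0,0,0,1, 0.07,0,0.03,0,0,0,1]}'; python3 look.py e2; python3 - <<'E'
import cv2
a=cv2.imread("pics/e2.png")[150:260,260:380];cv2.imwrite("pics/e2c.png",cv2.resize(a,None,fx=5,fy=5,interpolation=cv2.INTER_CUBIC))
E
```

```text
time: 18.9
tcp_pos: [691.6, 143.5, 61.9]
eef_rot: [[0.074, 0.997, 0.03], [0.921, -0.08, 0.382], [0.383, -0.001, -0.924]]
ft_force: [-0.6, -0.8, -1.7]
width: 0.142
grip_force: 60.0
time: 19.15
tcp_pos: [691.7, 143.9, 61.9]
eef_rot: [[0.074, 0.997, 0.03], [0.921, -0.08, 0.381], [0.382, -0.001, -0.924]]
ft_force: [-1.4, -3.3, -1.0]
width: 0.139
grip_force: 60.0
```

View pics/e2c.png

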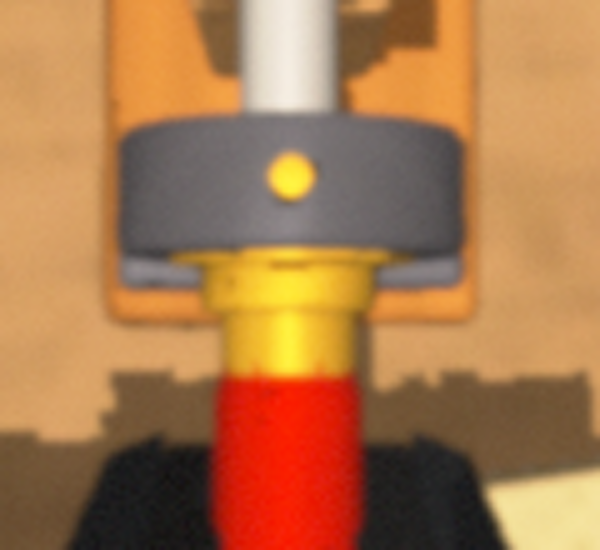

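The collar sits flush against the near bushing (290,258 in the crop), with about 3 N of contact. I'll settle, check and hand in.

```bash
python3 -m creep '{"rows":[0,0,0,0,0,0,1, 0,0,0,0,0,0,1, 0,0,0,0,0,0,1]}'; python3 -c "
from workcell import job;print(job.sign_off())"
```

```text
time: 19.58
tcp_pos: [691.7, 144.0, 61.9]
eef_rot: [[0.074, 0.997, 0.03], [0.921, -0.08, 0.381], [0.383, -0.001, -0.924]]
ft_force: [-0.5, -5.1, 0.4]
width: 0.139
grip_force: 60.0
the job is handed in; nothing more can be done
None
```

I slid the thick mandrel through both bushings and the coil until its collar met the near bushing, and handed the job in at 19.6 s, held by the red handle at 60 N grip and pressing about 5 N; the sign-off gave no verdict.

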